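Unscrew the left-hand hold-down knob of a tape unwinder and park it

ROBOT

A 7-joint arm with a two-finger parallel gripper is mounted at the origin on the work surface; the furniture and walls round the work are solid. World frame = base frame: x ahead of the robot, y to its left, z up, the work surface at z = 0. Lengths are in m, angles in rad, forces in N, time in s.
With the tool pointing down it reaches from about 0.425 to 0.875 m from the base axis. Payload 4.7 kg.
Tool frame: the origin (TCP) lies between the finger pads; the fingertips stand 14 mm ahead of it and the grasp point (between the pads) lies 5 mm behind it; z points along the fingers, y is the line along which they close (so a half turn about z gives the same grasp; the last joint's range is limited). The gripper opens to 87 mm and grips with 3 to 60 N. Pads are 19 mm wide; open, the fingers measure 117 mm over their backs; the gripper's body (75 mm by 190 mm) begins 51 mm behind the grasp point.
Start: joints at [1.319, 0.321, -0.07, 1.45, 0.023, 1.371, -0.057], TCP at [0.171, -0.627, 0.237] pointing down, gripper open.
Joint ranges: [-2.86, 2.86], [-0.3, 2.09], [-1.38, 1.24], [0.06, 2.45], [-1.56, 4.7], [0.09, 2.05], [-2.69, 2.69]. Speed limits (rad/s): [2.57, 2.57, 3.14, 3.14, 3.14, 3.14, 3.14].

INTERFACE

Orientations are given as a rotation vector (axis times angle).
In Python, from bench import ctrl gives the robot as it stands.
- The arm moves only by the tool step_arm, never from a script. Its argument "commands" is a list of rows, each an object with "travel": the shift along the tool's x, y, z in m, a list of three; "turn": the turn, a rotation vector about the tool's x, y, z in degrees, a list of three. A call has 1 to 5 rows; each row is the pose to reach, as a shift and turn from the pose commanded when the call began, along the tool's axes at that moment; what a row does not reach only later rows make up. A row lasts 1/10 s, in which the tool goes at most 50 mm and 8.59 degrees, less where a joint would pass 70% of its speed; a pose out of reach is approached as far as the arm can. A call with a gripper value outside its range is refused whole. "gripper" is the opening, from 0 (shut) to 1 (fully open), set as the call begins (left out, the last holds). The fingers move at their own pace and stop on an object; "force" is the grip in N (left out, the last holds). Time passes only in rows, so rows that repeat a pose let the fingers close. It gives the time, the measured TCP pose, the force, the opening and the grip force at its end, in the units of the state.
- ctrl.get_state(): the state, without advancing time (a new reading comes with each control period).
- ctrl.get_image(name): name is "scene" or "side" or "wrist"; returns the picture (420x560x3 uint8, red, green, blue); there is no depth.
- ctrl.camera_model(name): a dict with "fx", "fy", "cx", "cy" (pixels), "k1" (the pictures are not rectified: a ray, as slopes to the right and down, at radius r is drawn at 1 + k1 r^2 times it, then the intrinsics apply), "R" (3x3) and "t" (3): a world point X has camera coordinates R X + t; the wrist camera has in their place "T_tool_cam" (4x4, takes a point from camera to tool coordinates, whose origin is the TCP and whose axes are the flange's). Camera axes: x right, y down, z forward; pixel columns grow to the right and rows downward; lengths in m; the calibration is good to about 2 mm. A picture is of the moment at which its call begins: read the wrist's pose just before it. camera_model takes no time and is no camera call.
- ctrl.close_job(): hands the job in; it is judged then, once.
The state is a dict: "time": time; "joint_positions": joint angles; "qd": joint speeds; "joint_torque": joint torques, N m; "position": TCP position; "tool_rot": TCP orientation; "ft_force": force on the tool from outside, world axes, zero at the start; "torque": the same for the moment, N m; "grip_width": opening from 0.0 (shut) to 1.0 (fully open); "grip_force": force on a finger pad.
Only numpy, scipy, OpenCV 4.12 (cv2) and the standard library are available. Lean on these libraries where they do the work, as an engineer would, in place of code of your own. Each camera call takes 0.05 s, during which the arm holds its last target. There are 200 camera calls.

TASK

The roll on the tape unwinder is to be changed, so take off its black hold-down knob: the thread is left-hand, so turn the knob clockwise (seen from above) and let it climb its thread without forcing it up, down or sideways, until its engraved white line points the same way as the red mark on the deck. Only then lift it off, lower it gently over the pin of the parking stand until its flange sits fully down, upright, and let go. Leave the tape roll on the unwinder and the things around as they are.

Things in the scene. Friction and masses are not known exactly. Their poses are not given: they have to be found in the camera images.
- unwinder: Fixed tape unwinder: round grey deck, radius 66 mm, 20 high, with a sprung platen, a hub and an upright threaded steel spindle on its axis. Origin: centre of the deck's underside, z up. The red mark (14 x 8 mm) is on the deck top, and down its edge, towards the unwinder's own -x, 49 to 63 mm from the axis. More than 30 N between knob and unwinder damages the thread.
- spindle_top (a point): Centre of the spindle's top, 96.5 above the table. Spindle 28 across, left-hand thread. Turned clockwise the knob climbs several mm (steepness not known: let the felt force guide the rise), with 1 to 2 mm of play each way, and is free shortly before its line reaches the red mark. The platen spring pushes it up with 3 to 8 N at first, easing to nothing. Left alone, the knob hardly turns.
- knob: Loose black knob, 59 mm high, about 120 g, z up. Origin: centre of its flat underside, at first about 77 above the table on the spindle axis. Flange radius 36, 6 thick; hub radius 21 up to 26; grip bar above. Bore underneath 32 wide, 22 deep, with two lugs (22 between them). At the mark its yaw equals the unwinder's; at the start it is 2.57 to 2.93 rad more.
- knob_grip (a point): Middle of the knob's grip bar, on its axis, 45 above its underside. The bar is 24 wide (along the knob's x), 60 long (along its y) and stands from 26 to 59 above the underside.
- knob_line (a point): Outer end of the engraved white line on the knob's flange, 34 mm from the axis towards the knob's own -x, 6 above its underside. A short white line on the bar's top lies the same way. The line should point the way of the red mark, within 0.3 rad.
- stand: Fixed grey parking stand, radius 44, 24 high, with an upright steel pin on its axis, 18 mm across with a tapered tip, 18 tall (top 42 above the table). Origin: centre of its underside. The knob goes over the pin with 2 mm of play all round (any yaw) until its flange rests on the round rubber seat; never press it on with more than 25 N.
- stand_seat (a point): Centre of the stand's seat, at the foot of the pin, 24 above the table: the knob's origin comes here.
- tape_roll: Loose brown tape roll, outer radius 46, 51 high, lying flat round the hub of the unwinder under the knob's flange. Origin: centre of its underside, at the start 26 above the table; it rises 5 mm on its spring as the knob is taken off. It stays on the unwinder.
- carton: Bystander: small navy and white medicine carton, 45 x 61 x 75 high. Origin: centre of its underside.
- stapler: Bystander: green stapler, 125 x 30 x 55 high, long along its x. Origin: centre of its underside.
- ointment: Bystander: white and orange ointment carton lying down, 99 (x) x 31 (y) x 26 high. Origin: centre of its underside.
There are look-alikes about, which are no part of the job. What is shaped like the tape_roll but green or orange is not meant.

How it is judged:
By the outcome, as a careful person would: the job done as asked, in the order asked, and still so for the second after the job is handed in, with the robot touching nothing.
It also fails if it takes over 72 s, if anything falls off the work surface, if the arm or the gripper's body presses on something with over 40 N, if the wrist force passes 120 N, or if a joint passes its speed limit or range.

## Working session

There is one attempt and no reset: what is moved stays moved. The work goes in short steps, Python scripts to look and compute and a tool call to move; the robot and the scene stay as the last step left them, time stands still between calls to the robot, and variables do not carry over. Pictures are saved under pics/ and viewed, at most 13 in all, crops included, and the job is handed in when it is done.

Besides the shell and the picture viewer there is one more tool, called after "Call:" as name(argument=value, ...) on one line, values as JSON. step_arm: Moves the arm, as the interface text tells. Its arguments: {"type":"object","properties":{"commands":{"type":"array"},"gripper":{"type":"number"},"force":{"type":"number"}},"required":["commands"]}

```bash
mkdir -p pics; ls
python3 - <<'E'
from bench import ctrl
import cv2, numpy as np
s=ctrl.get_state(); print({k:np.round(v,3).tolist() for k,v in s.items()})
ims=[]
for n in("scene","side"):
    im=ctrl.get_image(n)[:,:,::-1]; cv2.imwrite(f"pics/{n}0.png",im)
    m=ctrl.camera_model(n); print(n,{k:np.round(v,4).tolist() for k,v in m.items()})
print(ctrl.camera_model("wrist"))
E
```

```text
pics
{'time': 0.0, 'joint_positions': [1.319, 0.322, -0.07, 1.452, 0.023, 1.371, -0.057], 'qd': [-0.002, -0.001, 0.001, 0.0, -0.001, 0.0, 0.0], 'joint_torque': [0.001, -49.128, -0.404, -31.252, -0.064, 0.044, 0.0], 'position': [0.171, -0.627, 0.235], 'tool_rot': [-3.112, -0.416, 0.001], 'ft_force': [-0.061, 0.28, 0.769], 'torque': [-0.012, 0.014, -0.072], 'grip_force': 0.0, 'grip_width': 1.0}
scene {'fx': 461.6283, 'fy': 461.6283, 'cx': 287.3663, 'cy': 207.6892, 'k1': -0.1429, 'R': [[0.869, -0.4946, 0.0096], [-0.3254, -0.5861, -0.7421], [0.3727, 0.6417, -0.6703]], 't': [-0.4647, 0.2422, 0.7491]}
side {'fx': 404.1047, 'fy': 404.1047, 'cx': 280.8332, 'cy': 212.0222, 'k1': 0.0053, 'R': [[0.9999, -0.0147, -0.0073], [-0.0136, -0.4901, -0.8716], [0.0092, 0.8715, -0.4902]], 't': [-0.5219, 0.0778, 1.0423]}
{'fx': 293.38939913713796, 'fy': 293.38939913713796, 'cx': 281.166788208409, 'cy': 210.1613938709268, 'k1': 0.0156683228608042, 'T_tool_cam': array([[-1.67596909e-03, -9.60149541e-01, -2.79481754e-01,
         7.68637322e-02],
       [ 9.99998576e-01, -1.55373360e-03, -6.58898476e-04,
        -3.62736460e-04],
       [ 1.98400877e-04, -2.79482460e-01,  9.60150777e-01,
        -1.48311524e-01],
       [ 0.00000000e+00,  0.00000000e+00,  0.00000000e+00,
         1.00000000e+00]])}
```

View pics/scene0.png

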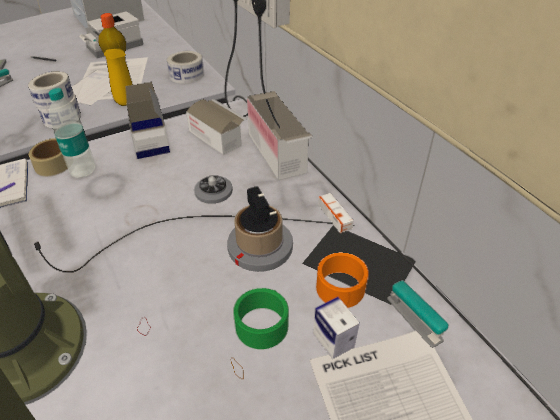

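View pics/side0.png

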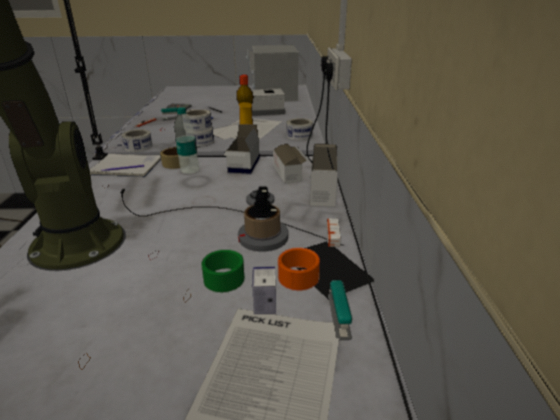

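```bash
cat > h.py <<'E'
from bench import ctrl
import cv2, numpy as np
from scipy.spatial.transform import Rotation as Ro
def cam(n,s=None):
    m=ctrl.camera_model(n); K=np.array([[m['fx'],0,m['cx']],[0,m['fy'],m['cy']],[0,0,1]]);D=np.array([m['k1'],0,0,0,0.])
    if n!='wrist': return K,D,np.array(m['R']),np.array(m['t'])
    T=np.eye(4);T[:3,:3]=Ro.from_rotvec(s['tool_rot']).as_matrix();T[:3,3]=s['position']
    W=np.linalg.inv(T@m['T_tool_cam']); return K,D,W[:3,:3],W[:3,3]
def plane(c,px,z):
    K,D,R,t=c; u=cv2.undistortPoints(np.array(px,float).reshape(-1,1,2),K,D)[:,0]
    d=np.c_[u,np.ones(len(u))]@R; o=-R.T@t
    return o+d*((z-o[2])/d[:,2])[:,None]
def proj(c,X):
    K,D,R,t=c; return cv2.projectPoints(np.array(X,float).reshape(-1,1,3),cv2.Rodrigues(R)[0],t,K,D)[0][:,0]
def tri(cs,pxs):
    A=[];b=[]
    for c,p in zip(cs,pxs):
        K,D,R,t=c;u=cv2.undistortPoints(np.array(p,float).reshape(1,1,2),K,D)[0,0]
        d=R.T@np.r_[u,1];d/=np.linalg.norm(d);P=np.eye(3)-np.outer(d,d);A.append(P);b.append(P@(-R.T@t))
    return np.linalg.lstsq(np.vstack(A),np.hstack(b),rcond=None)[0]
E
python3 - <<'E'
from h import *
a=cv2.imread("pics/scene0.png"); b=cv2.imread("pics/side0.png")
ca=cam("scene");cb=cam("side")
cv2.imwrite("pics/crop.png",np.hstack([cv2.resize(a[165:275,185:300],None,fx=3.45,fy=5*.69,interpolation=2),cv2.resize(b[175:255,225:300],(360,380),interpolation=2)]))
print("stand seat",plane(ca,[[213,187]],.03),plane(cb,[[260,199]],.03))
print("roll top",plane(ca,[[259,217]],.08),plane(cb,[[263,212]],.08))
print("red",plane(ca,[[238,259]],.02))
# deck ellipse
h=cv2.cvtColor(a,cv2.COLOR_BGR2HSV); r=cv2.inRange(h,(0,130,60),(6,255,255))|cv2.inRange(h,(174,130,60),(180,255,255)); r[:, :225]=0;r[:,250:]=0;r[:245]=0;r[275:]=0
ys,xs=np.nonzero(r); print(len(xs),xs.mean(),ys.mean())
E
```

```text
Traceback (most recent call last):
ValueError: all the input array dimensions except for the concatenation axis must match exactly, but along dimension 0, the array at index 0 has size 379 and the array at index 1 has size 380
```

Run:
```python
from h import *
a=cv2.imread("pics/scene0.png"); b=cv2.imread("pics/side0.png")
ca=cam("scene");cb=cam("side")
cv2.imwrite("pics/crop.png",np.hstack([cv2.resize(a[165:275,185:300],(414,396),interpolation=2),cv2.resize(b[175:255,225:300],(371,396),interpolation=2)]))
print("stand seat",plane(ca,[[213,187]],.03),plane(cb,[[260,199]],.03))
print("roll top",plane(ca,[[259,217]],.08),plane(cb,[[263,212]],.08))
h=cv2.cvtColor(a,cv2.COLOR_BGR2HSV); r=cv2.inRange(h,(0,130,60),(6,255,255))|cv2.inRange(h,(174,130,60),(180,255,255)); r[:, :225]=0;r[:,250:]=0;r[:245]=0;r[275:]=0
ys,xs=np.nonzero(r); print(len(xs),xs.mean(),ys.mean(),plane(ca,[[xs.mean(),ys.mean()]],.02))
```

```text
stand seat [[0.4571667 0.2003661 0.03     ]] [[0.46388482 0.17016886 0.03      ]]
roll top [[0.47991795 0.01506439 0.08      ]] [[0.47805627 0.00337668 0.08      ]]
38 238.3684210526316 258.0 [[ 0.42006075 -0.01050806  0.02      ]]
```

View pics/crop.png

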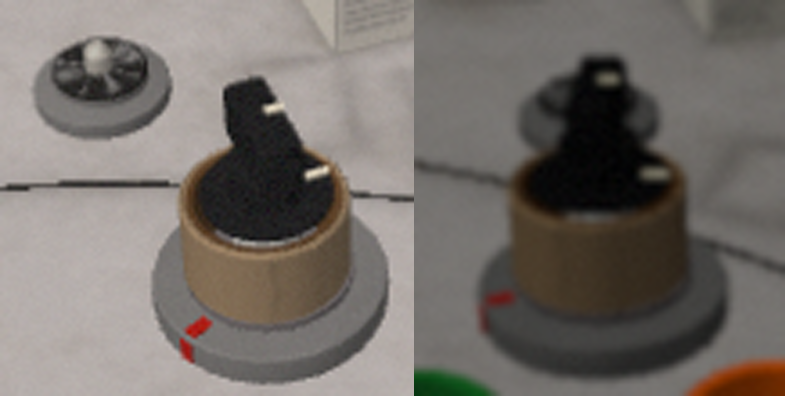

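Possible targets in the scene image:
- **Knob:** the only black knob with a white line is at (257,207), on the brown roll at (259,232).
- **Roll look-alikes:** brown at (48,157), green at (262,318), orange at (342,279).
- **Parking stand:** the grey stand with a pin is at (213,187).
- **Red mark:** it is at (238,258).

The crop confirms the knob, its line pointing right and away from the mark, and the stand. I'll move above it next.

```bash
cat >> h.py <<'E'
def go(p,yaw,s=None):
    "travel (mm) and turn (deg) in tool axes to TCP p, tool x yaw (rad), tool down"
    s=s or ctrl.get_state();R0=Ro.from_rotvec(s['tool_rot'])
    x=[np.cos(yaw),np.sin(yaw),0];z=[0,0,-1];R1=Ro.from_matrix(np.c_[x,np.cross(z,x),z])
    print("travel",np.round(1000*R0.inv().apply(np.array(p)-s['position']),1),"turn",np.round((R0.inv()*R1).as_rotvec(degrees=True),1))
E
python3 - <<'E'
from h import *
go([.48,.01,.30],1.5)
ca=cam("scene");cb=cam("side")
pa=lambda u,v:(185+u*115/414,165+v*110/396); pb=lambda u,v:(225+u*75/371,175+v*80/396)
print(tri([ca,cb],[pa(325,170),pb(252,174)]),tri([ca,cb],[pa(98,45),pb(138,80)]))
print(tri([ca,cb],[pa(212,320),pb(100,297)]))
E
```

```text
travel [ 465.8 -533.2  -63.6] turn [ -0.1  -0.1 -70.7]
[0.51106332 0.00771064 0.08323114] [0.44928617 0.18775663 0.05641069]
[ 0.43230566 -0.0086325   0.02151997]
```

Call:
step_arm(commands=[{"travel":[0.466,-0.533,-0.064],"turn":[0,0,0]},{"travel":[0.466,-0.533,-0.064],"turn":[0,0,0]},{"travel":[0.466,-0.533,-0.064],"turn":[0,0,0]},{"travel":[0.466,-0.533,-0.064],"turn":[0,0,0]},{"travel":[0.466,-0.533,-0.064],"turn":[0,0,0]}], gripper=1)

```text
time: 0.6
position: [0.2801, -0.4012, 0.2588]
tool_rot: [-3.114, -0.416, 0.001]
ft_force: [0.6, -0.8, 0.6]
grip_width: 1.001
grip_force: 0.0
```

Run:
```python
from h import *
s=ctrl.get_state();print(s['position'],s['joint_positions'])
go([.48,.01,.30],1.55)
```

```text
[ 0.28006393 -0.40115444  0.25881298] [ 1.13245098 -0.02252302 -0.22117982  1.79634189 -0.00482691  1.36770177
 -0.39280943]
travel [ 300.9 -344.2  -41.2] turn [ -0.    0.  -73.6]
```

Call:
step_arm(commands=[{"travel":[0.301,-0.344,-0.041],"turn":[0,0,-74]},{"travel":[0.301,-0.344,-0.041],"turn":[0,0,-74]},{"travel":[0.301,-0.344,-0.041],"turn":[0,0,-74]},{"travel":[0.301,-0.344,-0.041],"turn":[0,0,-74]},{"travel":[0.301,-0.344,-0.041],"turn":[0,0,-74]}])

```text
time: 1.1
position: [0.3889, -0.1774, 0.2814]
tool_rot: [2.74, 1.536, -0.001]
ft_force: [0.9, -0.5, 1.0]
grip_width: 1.004
grip_force: 0.0
```

Run:
```python
from h import *
s=ctrl.get_state();print(s['position'],s['joint_positions'])
go([.48,.01,.30],1.55)
```

```text
[ 0.38885761 -0.17736268  0.28139926] [ 0.88886382 -0.17537911 -0.45634838  1.87538102 -0.07717385  1.42418562
 -0.09917766]
travel [207.4 -20.  -18.7] turn [  0.    0.  -30.3]
```

Call:
step_arm(commands=[{"travel":[0.207,-0.02,0],"turn":[0,0,-30]},{"travel":[0.207,-0.02,0],"turn":[0,0,-30]},{"travel":[0.207,-0.02,0],"turn":[0,0,-30]},{"travel":[0.207,-0.02,0],"turn":[0,0,-30]},{"travel":[0.207,-0.02,0],"turn":[0,0,-30]}])

```text
time: 1.6
position: [0.4817, 0.0142, 0.2815]
tool_rot: [-2.242, -2.198, -0.005]
ft_force: [-0.6, 0.1, -0.3]
grip_width: 1.002
grip_force: 0.0
```

Run:
```python
from h import *
s=ctrl.get_state();print(s['position'],s['joint_positions'])
im=ctrl.get_image("wrist")[:,:,::-1];cv2.imwrite("pics/w1.png",im)
np.save("w1.npy",s,allow_pickle=True)
go([.48,.01,.30],1.55)
```

```text
[0.48170678 0.01417228 0.28147103] [ 0.66162926 -0.04256509 -0.71406982  1.76158333 -0.03133986  1.41114166
 -0.06708893]
travel [ -2.1  -1.3 -18.8] turn [ 0.  -0.1 -0.2]
```

View pics/w1.png

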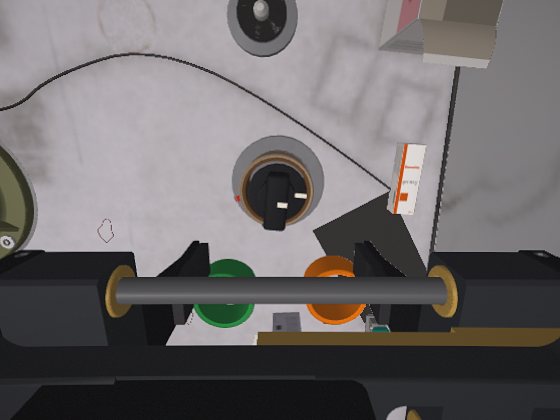

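```bash
cat > m.py <<'E'
from h import *
from scipy.optimize import least_squares
def circ(c,im,ctr,r,z,rr=.008):
    g=cv2.GaussianBlur(cv2.cvtColor(im,cv2.COLOR_BGR2GRAY),(3,3),0).astype(np.float32);P=np.array(ctr[:2],float)
    rad=np.arange(r-rr,r+rr,.0005); th=np.linspace(0,2*np.pi,120,endpoint=False)
    for it in range(3):
        X=np.array([[P[0]+q*np.cos(t),P[1]+q*np.sin(t),z] for t in th for q in rad])
        p=proj(c,X).astype(np.float32); v=cv2.remap(g,p[:,:1].copy(),p[:,1:].copy(),1).reshape(120,-1)
        d=v[:,4:]-v[:,:-4]; i=d.argmax(1); ok=(d.max(1)>20)&(p.reshape(120,-1,2)[:,0,1]<230)
        q=rad[i+2]; E=P+np.c_[q*np.cos(th),q*np.sin(th)]; E=E[ok]
        f=least_squares(lambda y:np.hypot(*(E-y[:2]).T)-y[2],[*P,r],loss='soft_l1',f_scale=.001); P=f.x[:2]
    return f.x,ok.sum(),np.abs(f.fun).mean()
def blobs(mask,box):
    m=np.zeros_like(mask);x0,y0,x1,y1=box;m[y0:y1,x0:x1]=mask[y0:y1,x0:x1]
    n,l,s,c=cv2.connectedComponentsWithStats(m); return [(s[i,4],c[i],np.argwhere(l==i)[:,::-1]) for i in range(1,n) if s[i,4]>5]
E
python3 - <<'E'
from m import *
s=np.load("w1.npy",allow_pickle=True).item(); c=cam("wrist",s); im=cv2.imread("pics/w1.png")
print("deck",circ(c,im,plane(c,[[277,182]],.02)[0],.066,.02,.012))
print("stand",circ(c,im,plane(c,[[262,10]],.03)[0],.044,.024,.012), "pin",plane(c,[[262,9]],.042))
h=cv2.cvtColor(im,cv2.COLOR_BGR2HSV)
for n,m,b,z in(("white",cv2.inRange(h,(0,0,150),(180,70,255)),(270,185,310,215),.083),("red",cv2.inRange(h,(0,120,60),(8,255,255))|cv2.inRange(h,(172,120,60),(180,255,255)),(225,185,250,212),.02),("bar",cv2.inRange(h,(0,0,0),(180,255,14)),(255,165,300,235),.136)):
    for a,ct,pts in blobs(m,b):
        L=cv2.minAreaRect(pts.astype(np.float32)); print(n,a,ct,np.round(cv2.boxPoints(L),1).tolist(),plane(c,[ct],z)[0],plane(c,[ct],.136)[0])
E
```

```text
deck (array([0.47675679, 0.01321132, 0.06561288]), np.int64(120), np.float64(0.0007044833933825594))
stand (array([0.46369013, 0.21502579, 0.04186837]), np.int64(81), np.float64(0.0011083967963044974)) pin [[0.46447716 0.2186984  0.042     ]]
white 51 [300.35294118 195.35294118] [[294.70001220703125, 196.89999389648438], [295.20001220703125, 192.60000610351562], [306.3999938964844, 193.8000030517578], [305.8999938964844, 198.10000610351562]] [0.50503162 0.00914672 0.083     ] [0.50165225 0.02164585 0.136     ]
white 50 [281.52 204.9 ] [[277.0, 202.0], [286.0, 202.0], [286.0, 207.0], [277.0, 207.0]] [ 0.48192998 -0.0023358   0.083     ] [0.48207886 0.01191702 0.136     ]
red 18 [238.05555556 198.11111111] [[236.0, 196.0], [240.0, 196.0], [240.0, 200.0], [236.0, 200.0]] [ 0.41954638 -0.00779914  0.02      ] [0.4374711  0.02014827 0.136     ]
```

The wrist view shows the unwinder at (277,180), the red mark at (238,198), the knob line at (300,195) and the stand pin at (262,9). That puts the axis at about (0.477, 0.013). The mark gives an unwinder yaw of 0.35 and the knob yaw is about 3.01. Approaching now.

Run:
```python
from h import *
go([.4768,.013,.123],1.44)
```

```text
travel [  0.5  -4.6 158.2] turn [-0.  -0.1  6.1]
```

Call:
step_arm(commands=[{"travel":[0.0005,-0.0046,0.04],"turn":[0,0,6]},{"travel":[0.0005,-0.0046,0.08],"turn":[0,0,6]},{"travel":[0.0005,-0.0046,0.09],"turn":[0,0,6]},{"travel":[0.0005,-0.0046,0.09],"turn":[0,0,6]}])

```text
time: 2.05
position: [0.4747, 0.0065, 0.1901]
tool_rot: [-2.367, -2.062, 0.004]
ft_force: [0.0, -0.3, 0.9]
grip_width: 1.002
grip_force: 0.0
```

Run:
```python
from m import *
s=ctrl.get_state(); im=ctrl.get_image("wrist")[:,:,::-1].copy();cv2.imwrite("pics/w2.png",im); c=cam("wrist",s)
print(s['position'],s['joint_positions'].round(2) if hasattr(s['joint_positions'],'round') else s['joint_positions'])
for X in ([.4768,.013,.136],[.51,.0087,.083]): print("exp px",proj(c,X))
print(circ(c,im,[.4768,.013],.066,.02,.01))
h=cv2.cvtColor(im,cv2.COLOR_BGR2HSV)
for a,ct,pts in blobs(cv2.inRange(h,(0,0,140),(180,70,255)),(220,180,340,330)): print(a,ct,plane(c,[ct],.083)[0],plane(c,[ct],.136)[0])
go([.4768,.013,.123],1.44)
```

```text
[0.47469178 0.00647823 0.19012707] [ 0.66  0.01 -0.72  1.91  0.    1.23 -0.2 ]
exp px [[283.33711434 225.25956478]]
exp px [[320.19413827 205.55730849]]
(array([0.47657374, 0.01321332, 0.06543312]), np.int64(98), np.float64(0.0004327837433772008))
4735 [274.73009504 251.1719113 ] [ 0.4628855  -0.02986575  0.083     ] [ 0.46760154 -0.00644191  0.136     ]
6 [232.  203.5] [0.43152445 0.02159879 0.083     ] [0.44274812 0.03434339 0.136     ]
91 [314.67032967 205.83516484] [0.50504048 0.00913032 0.083     ] [0.50100906 0.02446221 0.136     ]
102 [291.06862745 226.02941176] [ 0.48144433 -0.00705954  0.083     ] [0.48230928 0.01163186 0.136     ]
1526 [300.46854522 316.57142857] [ 0.47827051 -0.10447128  0.083     ] [ 0.47979405 -0.06556627  0.136     ]
350 [235.22571429 324.34      ] [ 0.41121322 -0.10443827  0.083     ] [ 0.42665161 -0.06554011  0.136     ]
travel [ 6.3 -0.1 68.9] turn [-0.   0.  -0.4]
```

View pics/w2.png

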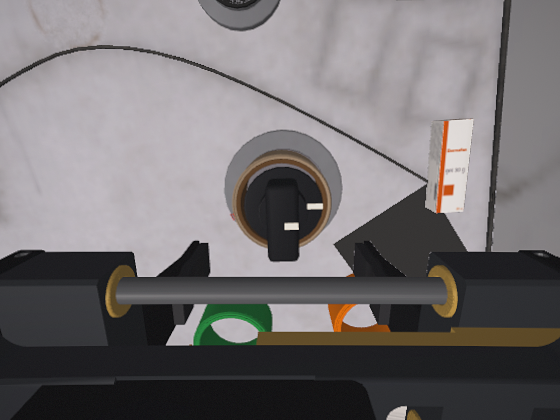

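Axis confirmed (deck at (0.4766, 0.0132)), the line is at (314,206), and the bar at (285,220) lies between the fingers. Descending.

Call:
step_arm(commands=[{"travel":[0.0063,0,0.01],"turn":[0,0,0]},{"travel":[0.0063,0,0.035],"turn":[0,0,0]},{"travel":[0.0063,0,0.06],"turn":[0,0,0]},{"travel":[0.0063,0,0.068],"turn":[0,0,0]},{"travel":[0.0063,0,0.068],"turn":[0,0,0]}])

```text
time: 2.6
position: [0.4768, 0.0142, 0.1232]
tool_rot: [-2.366, -2.065, 0.001]
ft_force: [-0.7, 0.3, -0.6]
grip_width: 0.997
grip_force: 0.0
```

Run:
```python
from h import *
go([.4767,.013,.123],1.44)
```

```text
travel [-1.2  0.   0.2] turn [-0.1 -0.  -0.3]
```

Call:
step_arm(commands=[{"travel":[-0.001,0,0],"turn":[0,0,0]},{"travel":[-0.001,0,0],"turn":[0,0,0]},{"travel":[-0.001,0,0],"turn":[0,0,0]},{"travel":[-0.001,0,0],"turn":[0,0,0]},{"travel":[-0.001,0,0],"turn":[0,0,0]}], gripper=0, force=15)

```text
time: 3.1
position: [0.477, 0.0129, 0.1237]
tool_rot: [2.367, 2.065, 0.0]
ft_force: [-0.1, 0.3, -0.6]
grip_width: 0.635
grip_force: 0.0
```

Call:
step_arm(commands=[{"travel":[0,0,0],"turn":[0,0,0]},{"travel":[0,0,0],"turn":[0,0,0]},{"travel":[0,0,0],"turn":[0,0,0]}])

```text
time: 3.4
position: [0.4768, 0.013, 0.1234]
tool_rot: [2.367, 2.065, -0.0]
ft_force: [1.0, -0.4, 1.0]
grip_width: 0.358
grip_force: 0.0
```

Call:
step_arm(commands=[{"travel":[0,0,0],"turn":[0,0,0]},{"travel":[0,0,0],"turn":[0,0,0]},{"travel":[0,0,0],"turn":[0,0,0]}])

```text
time: 3.7
position: [0.4768, 0.013, 0.1234]
tool_rot: [-2.367, -2.065, 0.0]
ft_force: [-0.5, -0.1, 0.5]
grip_width: 0.278
grip_force: 14.8
```

Call:
step_arm(commands=[{"travel":[0,0,0],"turn":[0,0,0]},{"travel":[0,0,0],"turn":[0,0,3]}], force=25)

```text
time: 3.9
position: [0.4768, 0.0133, 0.1234]
tool_rot: [-2.421, -2.002, -0.0]
ft_force: [0.4, 2.6, 1.1]
grip_width: 0.273
grip_force: 24.8
```

Call:
step_arm(commands=[{"travel":[0,0,0],"turn":[0,0,5]},{"travel":[0,0,-0.0003],"turn":[0,0,10]},{"travel":[0,0,-0.0003],"turn":[0,0,10]}])

```text
time: 4.2
position: [0.477, 0.0133, 0.1239]
tool_rot: [-2.586, -1.784, -0.001]
ft_force: [-0.5, 0.4, 1.6]
grip_width: 0.275
grip_force: 24.8
```

Call:
step_arm(commands=[{"travel":[0,0,0],"turn":[0,0,5]},{"travel":[0,0,-0.0003],"turn":[0,0,10]},{"travel":[0,0,-0.0003],"turn":[0,0,10]}])

```text
time: 4.5
position: [0.477, 0.013, 0.1242]
tool_rot: [2.73, 1.554, 0.0]
ft_force: [-0.4, 0.0, 2.5]
grip_width: 0.274
grip_force: 24.8
```

Call:
step_arm(commands=[{"travel":[0,0,-0.0003],"turn":[0,0,6]},{"travel":[0,0,-0.0007],"turn":[0,0,12]},{"travel":[0,0,-0.0007],"turn":[0,0,12]}])

```text
time: 4.8
position: [0.4769, 0.0129, 0.1248]
tool_rot: [2.877, 1.262, 0.0]
ft_force: [0.2, -0.4, 1.4]
grip_width: 0.272
grip_force: 24.8
```

Call:
step_arm(commands=[{"travel":[0,0,-0.0003],"turn":[0,0,6]},{"travel":[0,0,-0.0006],"turn":[0,0,12]},{"travel":[0,0,-0.0006],"turn":[0,0,12]}])

```text
time: 5.1
position: [0.4768, 0.0128, 0.1253]
tool_rot: [2.992, 0.956, -0.0]
ft_force: [-1.0, -0.2, 2.1]
grip_width: 0.273
grip_force: 24.8
```

Call:
step_arm(commands=[{"travel":[0,0,-0.0003],"turn":[0,0,6]},{"travel":[0,0,-0.0006],"turn":[0,0,12]},{"travel":[0,0,-0.0006],"turn":[0,0,12]}])

```text
time: 5.4
position: [0.477, 0.0128, 0.1259]
tool_rot: [3.076, 0.639, 0.0]
ft_force: [-0.9, 0.6, 2.5]
grip_width: 0.27
grip_force: 24.8
```

Call:
step_arm(commands=[{"travel":[0,0,-0.0003],"turn":[0,0,6]},{"travel":[0,0,-0.0006],"turn":[0,0,12]},{"travel":[0,0,-0.0006],"turn":[0,0,12]}])

```text
time: 5.7
position: [0.477, 0.0129, 0.1265]
tool_rot: [3.126, 0.314, 0.001]
ft_force: [-0.0, -0.0, 2.3]
grip_width: 0.273
grip_force: 24.8
```

Call:
step_arm(commands=[{"travel":[0,0,-0.0003],"turn":[0,0,6]},{"travel":[0,0,-0.0006],"turn":[0,0,12]},{"travel":[0,0,-0.0006],"turn":[0,0,12]}])

```text
time: 6.0
position: [0.477, 0.0128, 0.1272]
tool_rot: [3.141, -0.014, 0.001]
ft_force: [0.5, -0.0, 3.2]
grip_width: 0.275
grip_force: 24.8
```

Run:
```python
from h import *
s=ctrl.get_state();print(np.round(s['joint_positions'],2),s['torque'],s['ft_force'],s['position'])
R=Ro.from_rotvec(s['tool_rot']).as_matrix();print(np.arctan2(R[1,0],R[0,0]))
```

```text
[ 0.56  0.08 -0.66  1.98  0.05  1.1  -1.7 ] [ 0.00687115  0.02226866 -0.05034578] [ 0.48384105 -0.0492846   3.19507431] [0.47699886 0.01277642 0.12716731]
-0.008782512404113827
```

Call:
step_arm(commands=[{"travel":[0,0,0],"turn":[0,0,0]},{"travel":[0,0,0],"turn":[0,0,0]},{"travel":[0,0,0],"turn":[0,0,0]},{"travel":[0,0,0],"turn":[0,0,0]}], gripper=0.7)

```text
time: 6.4
position: [0.4766, 0.0129, 0.1269]
tool_rot: [3.141, -0.02, -0.001]
ft_force: [-0.5, 0.7, 0.3]
grip_width: 0.554
grip_force: 0.0
```

Call:
step_arm(commands=[{"travel":[0,0,-0.03],"turn":[0,0,0]},{"travel":[0,0,-0.055],"turn":[0,0,0]},{"travel":[0,0,-0.055],"turn":[0,0,0]}])

```text
time: 6.7
position: [0.4791, 0.0131, 0.1853]
tool_rot: [3.141, -0.021, 0.01]
ft_force: [0.1, -0.1, 0.8]
grip_width: 0.693
grip_force: 0.0
```

Call:
step_arm(commands=[{"travel":[0,0,0],"turn":[0,0,-43]},{"travel":[0,0,0],"turn":[0,0,-43]},{"travel":[0,0,0],"turn":[0,0,-43]},{"travel":[0,0,0],"turn":[0,0,-43]},{"travel":[0,0,0],"turn":[0,0,-43]}])

```text
time: 7.2
position: [0.4763, 0.0129, 0.1812]
tool_rot: [-2.927, -1.14, 0.002]
ft_force: [1.2, 0.2, 0.7]
grip_width: 0.701
grip_force: 0.0
```

Call:
step_arm(commands=[{"travel":[0,0,0],"turn":[0,0,-43]},{"travel":[0,0,0],"turn":[0,0,-43]},{"travel":[0,0,0],"turn":[0,0,-43]},{"travel":[0,0,0],"turn":[0,0,-43]},{"travel":[0,0,0],"turn":[0,0,-43]}])

```text
time: 7.7
position: [0.4763, 0.0129, 0.1812]
tool_rot: [-2.306, -2.133, 0.001]
ft_force: [-1.0, 0.3, 0.6]
grip_width: 0.696
grip_force: 0.0
```

Call:
step_arm(commands=[{"travel":[0,0,0],"turn":[0,0,-43]},{"travel":[0,0,0],"turn":[0,0,-43]},{"travel":[0,0,0],"turn":[0,0,-43]},{"travel":[0,0,0],"turn":[0,0,-43]},{"travel":[0,0,0],"turn":[0,0,-43]}])

```text
time: 8.2
position: [0.4763, 0.0129, 0.1812]
tool_rot: [-1.364, -2.829, 0.001]
ft_force: [0.2, 0.0, 1.0]
grip_width: 0.702
grip_force: 0.0
```

Call:
step_arm(commands=[{"travel":[0,0,0],"turn":[0,0,-43]},{"travel":[0,0,0],"turn":[0,0,-43]},{"travel":[0,0,0],"turn":[0,0,-43]},{"travel":[0,0,0],"turn":[0,0,-43]},{"travel":[0,0,0],"turn":[0,0,-43]}])

```text
time: 8.7
position: [0.4763, 0.0129, 0.1812]
tool_rot: [-0.233, -3.132, 0.0]
ft_force: [0.1, -0.1, -0.3]
grip_width: 0.703
grip_force: 0.0
```

Run:
```python
from m import *
s=ctrl.get_state(); im=ctrl.get_image("wrist")[:,:,::-1].copy();cv2.imwrite("pics/w3.png",im); c=cam("wrist",s)
print(s['position'],np.round(s['joint_positions'],2))
go([.4768,.013,.127],np.pi-.0088,s)
h=cv2.cvtColor(im,cv2.COLOR_BGR2HSV); m=cv2.inRange(h,(0,0,140),(180,70,255))
for a,ct,pts in blobs(m,(180,130,380,270)):
  if a<400: print(a,ct,plane(c,[ct],.088)[0],plane(c,[ct],.141)[0])
```

```text
[0.47628884 0.01289543 0.18119559] [ 0.6   0.02 -0.69  1.92  0.01  1.21  1.34]
travel [-0.6  0.2 54.2] turn [-0.  -0.1 -8. ]
6 [255.16666667 144.        ] [0.41192295 0.0017708  0.088     ] [0.40933948 0.00678185 0.141     ]
6 [238.83333333 182.5       ] [ 0.4407885  -0.01717843  0.088     ] [ 0.4318728  -0.00801049  0.141     ]
98 [247.63265306 222.37755102] [ 0.47641461 -0.01628689  0.088     ] [ 0.45968363 -0.00731453  0.141     ]
113 [271.84955752 241.48672566] [0.49717607 0.00167265 0.088     ] [0.47589066 0.00670524 0.141     ]
78 [328.07692308 264.06410256] [0.52648676 0.04854217 0.088     ] [0.49877148 0.04329301 0.141     ]
```

View pics/w3.png

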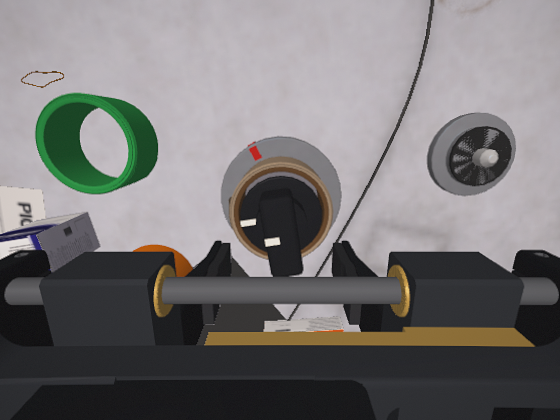

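The knob line is at (248,222) and points to world −y, as expected. The red mark is at (255,151) and the stand pin at (487,157).

Run:
```python
from m import *
s=ctrl.get_state(); c=cam("wrist",s); im=cv2.imread("pics/w3.png")
print("stand",circ(c,im,plane(c,[[475,154]],.024)[0],.044,.024,.012))
print("deck",circ(c,im,[.4768,.013],.066,.02,.01))
h=cv2.cvtColor(im,cv2.COLOR_BGR2HSV); m=cv2.inRange(h,(0,120,60),(8,255,255))|cv2.inRange(h,(172,120,60),(180,255,255))
for a,ct,p in blobs(m,(240,135,275,170)): print("red",a,ct,plane(c,[ct],.02))
for a,ct,p in blobs(cv2.inRange(h,(0,0,140),(180,70,255)),(465,140,505,175)): print("pin",a,ct,plane(c,[ct],.040))
print(proj(c,[[.4641,.2150,.042],[.4641,.2150,.024]]))
```

```text
stand (array([0.45798272, 0.20916511, 0.04171005]), np.int64(120), np.float64(0.0013736828675306712))
deck (array([0.47589395, 0.01264453, 0.06537789]), np.int64(87), np.float64(0.00028356488853554466))
red 99 [255.07070707 152.72727273] [[ 0.42407123 -0.00662259  0.02      ]]
pin 194 [488.72164948 156.05670103] [[0.45869114 0.21884136 0.04      ]]
[[485.72442427 162.46146389]
 [473.92013876 160.30405008]]
```

Call:
step_arm(commands=[{"travel":[-0.0006,0.0002,0],"turn":[0,0,-8]},{"travel":[-0.0006,0.0002,0.025],"turn":[0,0,-8]},{"travel":[-0.0006,0.0002,0.05],"turn":[0,0,-8]},{"travel":[-0.0006,0.0002,0.054],"turn":[0,0,-8]},{"travel":[-0.0006,0.0002,0.054],"turn":[0,0,-8]}])

```text
time: 9.25
position: [0.4766, 0.0131, 0.1273]
tool_rot: [-0.026, -3.139, -0.001]
ft_force: [0.8, 0.2, 0.4]
grip_width: 0.697
grip_force: 0.0
```

Run:
```python
from h import *
go([.4768,.0130,.127],np.pi-.0088)
```

```text
travel [-0.2 -0.1  0.3] turn [ 0.  -0.1 -0.5]
```

Call:
step_arm(commands=[{"travel":[0,0,0],"turn":[0,0,0]},{"travel":[0,0,0],"turn":[0,0,0]},{"travel":[0,0,0],"turn":[0,0,0]},{"travel":[0,0,0],"turn":[0,0,0]},{"travel":[0,0,0],"turn":[0,0,0]}], gripper=0, force=25)

```text
time: 9.75
position: [0.4776, 0.013, 0.1284]
tool_rot: [0.025, 3.141, -0.0]
ft_force: [-0.1, 0.2, -0.3]
grip_width: 0.331
grip_force: 0.0
```

Call:
step_arm(commands=[{"travel":[0,0,0],"turn":[0,0,0]},{"travel":[0,0,0],"turn":[0,0,0]}])

```text
time: 9.95
position: [0.4775, 0.0131, 0.1282]
tool_rot: [0.025, 3.141, -0.0]
ft_force: [-0.1, -0.8, 1.1]
grip_width: 0.278
grip_force: 24.8
```

Call:
step_arm(commands=[{"travel":[0,0,-0.0003],"turn":[0,0,6]},{"travel":[0,0,-0.0006],"turn":[0,0,12]},{"travel":[0,0,-0.0006],"turn":[0,0,12]}])

```text
time: 10.25
position: [0.4776, 0.013, 0.1289]
tool_rot: [0.354, 3.121, -0.0]
ft_force: [-0.6, 0.3, 0.6]
grip_width: 0.274
grip_force: 24.8
```

Call:
step_arm(commands=[{"travel":[0,0,-0.0003],"turn":[0,0,6]},{"travel":[0,0,-0.0006],"turn":[0,0,12]},{"travel":[0,0,-0.0006],"turn":[0,0,12]}])

```text
time: 10.55
position: [0.4777, 0.013, 0.1295]
tool_rot: [0.675, 3.068, -0.0]
ft_force: [1.1, 0.2, 1.4]
grip_width: 0.272
grip_force: 24.8
```

Call:
step_arm(commands=[{"travel":[0,0,-0.0003],"turn":[0,0,6]},{"travel":[0,0,-0.0006],"turn":[0,0,12]},{"travel":[0,0,-0.0006],"turn":[0,0,12]}])

```text
time: 10.85
position: [0.4777, 0.0129, 0.1301]
tool_rot: [0.989, 2.981, -0.0]
ft_force: [1.3, -0.0, 1.3]
grip_width: 0.27
grip_force: 24.8
```

Call:
step_arm(commands=[{"travel":[0,0,-0.0003],"turn":[0,0,6]},{"travel":[0,0,-0.0006],"turn":[0,0,12]},{"travel":[0,0,-0.0006],"turn":[0,0,12]}])

```text
time: 11.15
position: [0.4778, 0.0128, 0.1308]
tool_rot: [1.294, 2.862, -0.0]
ft_force: [1.5, -1.8, 2.7]
grip_width: 0.274
grip_force: 24.8
```

Call:
step_arm(commands=[{"travel":[0,0,-0.0003],"turn":[0,0,6]},{"travel":[0,0,-0.0006],"turn":[0,0,12]},{"travel":[0,0,-0.0006],"turn":[0,0,12]}])

```text
time: 11.45
position: [0.4777, 0.0127, 0.1314]
tool_rot: [1.586, 2.711, -0.0]
ft_force: [0.3, -1.9, 3.8]
grip_width: 0.27
grip_force: 24.8
```

Call:
step_arm(commands=[{"travel":[0,0,-0.0003],"turn":[0,0,6]},{"travel":[0,0,-0.0005],"turn":[0,0,8.8]},{"travel":[0,0,-0.0005],"turn":[0,0,8.8]}])

```text
time: 11.75
position: [0.4776, 0.0126, 0.1318]
tool_rot: [1.788, 2.582, -0.001]
ft_force: [0.9, -2.6, 3.2]
grip_width: 0.279
grip_force: 24.8
```

Run:
```python
from m import *
s=ctrl.get_state(); im=ctrl.get_image("wrist")[:,:,::-1].copy();cv2.imwrite("pics/w4.png",im); c=cam("wrist",s)
R=Ro.from_rotvec(s['tool_rot']).as_matrix();print(np.arctan2(R[1,0],R[0,0]),s['position'],s['ft_force'],s['torque'],np.round(s['joint_positions'],2))
h=cv2.cvtColor(im,cv2.COLOR_BGR2HSV); m=cv2.inRange(h,(0,120,60),(8,255,255))|cv2.inRange(h,(172,120,60),(180,255,255))
for a,ct,p in blobs(m,(150,130,350,300)): print("red",a,ct,plane(c,[ct],.02))
for a,ct,p in blobs(cv2.inRange(h,(0,0,130),(180,70,255)),(200,180,360,300)):
  if a<500: print("w",a,ct,plane(c,[ct],.090))
```

```text
1.9301302555166648 [0.47762288 0.01255222 0.13183318] [ 0.89813591 -2.58993875  3.16457812] [-0.70758561 -0.1688561   0.03952063] [ 0.54  0.07 -0.64  1.98  0.05  1.11  0.24]
red 58 [215.18965517 210.20689655] [[ 0.42021774 -0.00758652  0.02      ]]
w 457 [338.06126915 193.66301969] [[0.50137662 0.05684932 0.09      ]]
w 142 [238.6056338  239.66901408] [[0.44975358 0.00257483 0.09      ]]
w 10 [330.3 265.2] [[0.51717392 0.00686556 0.09      ]]
w 80 [268.5 274.5] [[ 0.47835279 -0.01551857  0.09      ]]
```

View pics/w4.png

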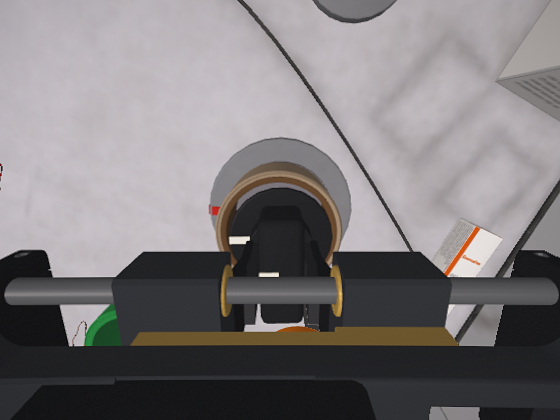

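The white line at (239,240) and red mark at (215,210) point the same way: 0.37 vs 0.36 rad. I'll lift gently while watching the force.

Call:
step_arm(commands=[{"travel":[0,0,-0.001],"turn":[0,0,0]},{"travel":[0,0,-0.002],"turn":[0,0,0]},{"travel":[0,0,-0.002],"turn":[0,0,0]}])

```text
time: 12.1
position: [0.4767, 0.0132, 0.133]
tool_rot: [-1.793, -2.578, 0.001]
ft_force: [1.1, -0.8, -1.2]
grip_width: 0.278
grip_force: 24.8
```

Call:
step_arm(commands=[{"travel":[0,0,-0.001],"turn":[0,0,0]},{"travel":[0,0,-0.002],"turn":[0,0,0]},{"travel":[0,0,-0.002],"turn":[0,0,0]}])

```text
time: 12.4
position: [0.4771, 0.0133, 0.1355]
tool_rot: [-1.795, -2.578, 0.0]
ft_force: [-0.0, -1.5, -1.2]
grip_width: 0.276
grip_force: 24.8
```

Call:
step_arm(commands=[{"travel":[0,0,-0.01],"turn":[0,0,0]},{"travel":[0,0,-0.03],"turn":[0,0,0]},{"travel":[0,0,-0.055],"turn":[0,0,0]},{"travel":[0,0,-0.055],"turn":[0,0,0]}])

```text
time: 12.8
position: [0.4799, 0.0138, 0.1944]
tool_rot: [1.792, 2.574, 0.006]
ft_force: [0.0, 0.6, -1.9]
grip_width: 0.272
grip_force: 24.8
```

Run:
```python
from h import *
print(plane(cam("scene"),[[285,177],[308,165],[248,120],[215,150],[240,140],[190,128]],0))
print(proj(cam("side"),[[.461,.212,.042],[.461,.212,.024]]),proj(cam("scene"),[[.461,.212,.042]]))
go([.46,.15,.2],1.93)
```

```text
[[6.34394574e-01 1.86484485e-01 1.11022302e-16]
 [7.07814798e-01 2.00695505e-01 0.00000000e+00]
 [6.70720051e-01 4.63805270e-01 0.00000000e+00]
 [5.31581763e-01 3.72540388e-01 0.00000000e+00]
 [6.07783299e-01 3.82772880e-01 0.00000000e+00]
 [5.12200251e-01 5.05343281e-01 0.00000000e+00]]
[[259.32813353 189.00741623]
 [259.52772663 194.37265772]] [[212.05663079 179.44285183]]
travel [134.6  28.7  -5.7] turn [ 0.4  0.2 -0.3]
```

Call:
step_arm(commands=[{"travel":[0.045,0.01,-0.003],"turn":[0,0,0]},{"travel":[0.09,0.02,-0.005],"turn":[0,0,0]},{"travel":[0.125,0.028,-0.005],"turn":[0,0,0]},{"travel":[0.135,0.029,-0.005],"turn":[0,0,0]},{"travel":[0.135,0.029,-0.005],"turn":[0,0,0]}])

```text
time: 13.3
position: [0.457, 0.1516, 0.1953]
tool_rot: [-1.79, -2.581, 0.0]
ft_force: [0.2, -0.7, -1.8]
grip_width: 0.275
grip_force: 24.8
```

Call:
step_arm(commands=[{"travel":[0,0,0],"turn":[0,0,0]},{"travel":[0,0,0],"turn":[0,0,0]}])

```text
time: 13.5
position: [0.4582, 0.1477, 0.1952]
tool_rot: [-1.799, -2.575, 0.001]
ft_force: [-0.7, -1.3, -1.2]
grip_width: 0.276
grip_force: 24.8
```

Run:
```python
from m import *
s=ctrl.get_state(); im=ctrl.get_image("wrist")[:,:,::-1].copy();cv2.imwrite("pics/w5.png",im); c=cam("wrist",s)
print(s['position'],s['ft_force'],s['grip_force'])
print("exp",proj(c,[[.461,.212,.042],[.461,.212,.024]]))
for g in ([.461,.212],[.455,.21],[.464,.216]): print("stand",circ(c,im,g,.044,.024,.012),circ(c,im,g,.044,0.0,.012))
h=cv2.cvtColor(im,cv2.COLOR_BGR2HSV);p=proj(c,[[.461,.212,.042]])[0].astype(int)
for a,ct,q in blobs(cv2.inRange(h,(0,0,140),(180,70,255)),(p[0]-25,p[1]-25,p[0]+25,p[1]+25)): print("pin",a,ct,plane(c,[ct],.040))
```

```text
[0.45817274 0.14774783 0.19521034] [-0.72776469 -1.26688618 -1.20079072] 24.79256010730751
exp [[305.77780219 142.96375594]
 [304.40990391 141.92519288]]
stand (array([0.46323829, 0.21487921, 0.03687458]), np.int64(120), np.float64(0.0024162565512358893)) (array([0.46368413, 0.21434955, 0.03925879]), np.int64(120), np.float64(0.0029874170390820215))
stand (array([0.45872488, 0.21642421, 0.03791293]), np.int64(120), np.float64(0.003098901356590724)) (array([0.45909718, 0.21575371, 0.03935872]), np.int64(120), np.float64(0.0028148903189605876))
stand (array([0.46464149, 0.21539887, 0.03670589]), np.int64(120), np.float64(0.0023330209373470315)) (array([0.46730546, 0.21497243, 0.03906012]), np.int64(120), np.float64(0.0025362623991076133))
pin 6 [280.33333333 122.66666667] [[0.43037511 0.22156857 0.04      ]]
pin 179 [307.81564246 133.3575419 ] [[0.45969139 0.22136134 0.04      ]]
pin 16 [281.5625 164.75  ] [[0.44573474 0.18301276 0.04      ]]
```

View pics/w5.png

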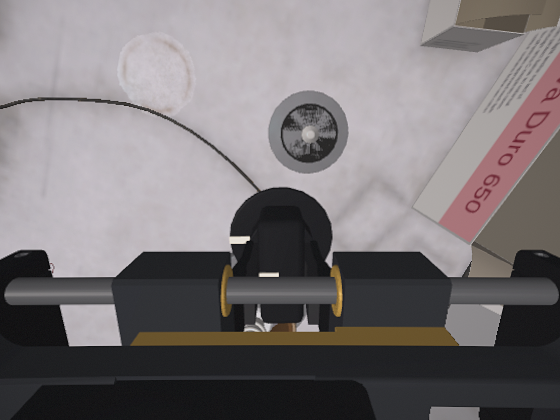

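The stand's outer circle and pin are both centred near (308,133), almost directly under the camera, so I'll refit from there.

Run:
```python
from m import *
s=ctrl.get_state(); im=cv2.imread("pics/w5.png"); c=cam("wrist",s)
for g in ([.460,.221],[.458,.219]): print("stand",circ(c,im,g,.044,.024,.006))
h=cv2.cvtColor(im,cv2.COLOR_BGR2HSV)
m=cv2.inRange(h,(0,0,0),(180,255,75)); 
for a,ct,q in blobs(m,(265,90,350,176)): 
  if a>300:
    e=cv2.fitEllipse(cv2.convexHull(q.astype(np.int32)));print("seat",a,e,plane(c,[e[0]],.025))
m=cv2.inRange(h,(0,0,0),(180,255,150))
for a,ct,q in blobs(m,(260,80,360,178)):
  if a>2000: e=cv2.fitEllipse(cv2.convexHull(q.astype(np.int32)));print("rim",a,e,plane(c,[e[0]],.022))
# knob flange centre in view: held knob bottom rel. to TCP; white line
for a,ct,p in blobs(cv2.inRange(h,(0,0,130),(180,70,255)),(225,225,255,255)): print("line",a,ct)
print(s['position'])
w=[.4597,.2205]; go([w[0],w[1],.13],1.93,s)
```

```text
stand (array([0.46106984, 0.22165428, 0.04210766]), np.int64(120), np.float64(0.00017612514262848103))
stand (array([0.46108371, 0.22164108, 0.04208861]), np.int64(120), np.float64(0.00016828762932940446))
seat 992 ((308.86712646484375, 132.78628540039062), (56.61011505126953, 58.82953643798828), 17.992475509643555) [[0.46193996 0.22247836 0.025     ]]
rim 5024 ((307.91302490234375, 131.66700744628906), (79.33841705322266, 83.01403045654297), 19.124134063720703) [[0.46085689 0.22321496 0.022     ]]
line 303 [233.05610561 238.95709571]
[0.45818697 0.147873   0.19527807]
travel [67.7 26.4 65.2] turn [-0.   0.  -0.5]
```

Run:
```python
from h import *
go([.461,.2217,.11],1.93)
```

```text
travel [68.4 28.1 85.2] turn [-0.   0.  -0.5]
```

Call:
step_arm(commands=[{"travel":[0.035,0.014,0],"turn":[0,0,0]},{"travel":[0.0684,0.0281,0],"turn":[0,0,0]},{"travel":[0.0684,0.0281,0.03],"turn":[0,0,0]},{"travel":[0.0684,0.0281,0.06],"turn":[0,0,0]},{"travel":[0.0684,0.0281,0.085],"turn":[0,0,0]}])

```text
time: 14.05
position: [0.4606, 0.2223, 0.1089]
tool_rot: [-1.798, -2.576, 0.002]
ft_force: [0.5, 0.4, -1.4]
grip_width: 0.274
grip_force: 24.8
```

Call:
step_arm(commands=[{"travel":[0,0,0],"turn":[0,0,0]},{"travel":[0,0,0],"turn":[0,0,0]}])

```text
time: 14.25
position: [0.4608, 0.2229, 0.1108]
tool_rot: [-1.797, -2.576, 0.001]
ft_force: [-0.7, 0.9, -0.4]
grip_width: 0.274
grip_force: 24.8
```

Run:
```python
from h import *
s=ctrl.get_state();go([.461,.2217,.097],1.93,s);print(s['position'],s['ft_force'],s['torque'])
for n in("scene","side"):
    cv2.imwrite(f"pics/{n}1.png",ctrl.get_image(n)[:,:,::-1])
a=cv2.imread("pics/scene1.png")[120:220,160:290];b=cv2.imread("pics/side1.png")[150:220,215:305]
cv2.imwrite("pics/crop2.png",np.hstack([cv2.resize(a,(455,350),interpolation=2),cv2.resize(b,(340,350),interpolation=2)]))
for z in(.042,.024): print(proj(cam("scene"),[.461,.2217,z]),proj(cam("side"),[.461,.2217,z]))
```

```text
travel [-1.2 -0.3 13.8] turn [-0.  -0.  -0.4]
[0.46083866 0.22294415 0.11078168] [-0.70680028  0.92617991 -0.42621722] [ 0.06194689 -0.18535829 -0.0121585 ]
[[210.3995415  177.09644735]] [[259.42999337 187.59114681]]
[[211.18607146 183.30274938]] [[259.6274905 192.9296596]]
```

View pics/crop2.png

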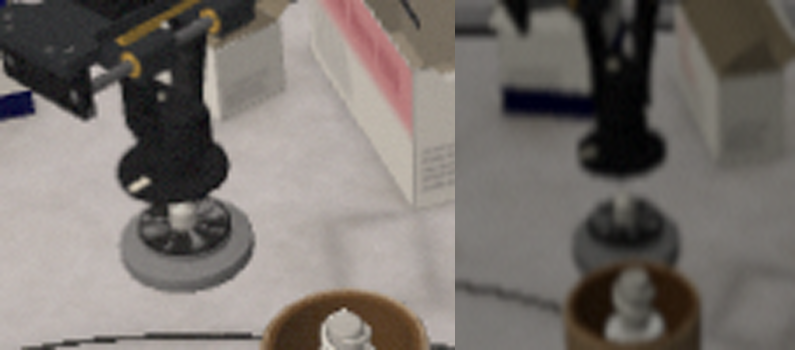

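The crop shows the knob above the stand, with the pin at about (213,180) in scene and (259,188) in side. The roll and spindle are left on the unwinder. I'll check the alignment against the spindle top as a reference.

Run:
```python
from h import *
import numpy as np
ca,cb=cam("scene"),cam("side")
print("spindle pred",proj(ca,[.4768,.013,.0965]),proj(cb,[.4768,.013,.0965]))
a0=cv2.imread("pics/scene0.png");a=cv2.imread("pics/scene1.png");b=cv2.imread("pics/side1.png")
def white(im,box,t,n):
    x0,y0,x1,y1=box;g=cv2.cvtColor(im[y0:y1,x0:x1],cv2.COLOR_BGR2GRAY)
    k,l,s,c=cv2.connectedComponentsWithStats((g>t).astype(np.uint8))
    for i in range(1,k):
        if s[i,4]>4: print(n,c[i]+[x0,y0],s[i]+[x0,y0,0,0,0])
white(a0,(203,174,223,190),150,"pin scene0"); white(a,(203,174,223,190),150,"pin scene1");white(b,(250,184,270,196),110,"pin side1")
white(a,(250,205,272,225),150,"spindle scene1"); white(b,(255,200,272,220),110,"spindle side1")
print("stand pred",[ (proj(ca,[x,y,.035]).round(1).tolist(),proj(cb,[x,y,.035]).round(1).tolist()) for x,y in((.461,.2217),(.4625,.2157))])
def row(im,y,x0,x1): print(y,x0,cv2.cvtColor(im,cv2.COLOR_BGR2GRAY)[y,x0:x1].tolist())
for y in(166,169,172): row(a,y,188,232)
for y in(188,192,): row(a0,y,188,238)
for y in(180,182): row(b,y,242,280)
for y in(198,200): row(b,y,240,285)
```

```text
spindle pred [[257.74801438 211.83414984]] [[262.39779649 204.37117782]]
pin scene0 [211.48571429 174.6       ] [203 174  20   4  35]
pin scene0 [210.9  179.05] [209 177   5   5  20]
pin scene1 [221.33333333 174.83333333] [220 174   3   3   6]
pin scene1 [211. 180.] [209 178   6   6  19]
pin side1 [259.68115942 187.57971014] [250 184  20   8  69]
spindle scene1 [256.06923077 216.36153846] [250 208  14  17 130]
spindle scene1 [265.57894737 222.21052632] [263 219   5   6  19]
spindle side1 [257.73684211 215.78947368] [255 214   7   4  19]
spindle side1 [267.125 215.125] [266 214   3   3   8]
stand pred [([[210.7, 179.5]], [[259.5, 189.7]]), ([[212.3, 180.8]], [[259.9, 190.6]])]
166 188 [184, 181, 182, 183, 183, 151, 68, 39, 36, 32, 36, 31, 31, 29, 32, 33, 29, 31, 27, 34, 32, 28, 32, 29, 27, 24, 22, 24, 31, 28, 34, 34, 34, 35, 30, 35, 34, 113, 172, 179, 177, 179, 178, 181]
169 188 [182, 184, 183, 183, 170, 113, 33, 36, 36, 32, 35, 35, 33, 34, 34, 32, 24, 32, 27, 32, 29, 29, 24, 26, 19, 28, 25, 28, 24, 33, 26, 26, 40, 38, 34, 34, 31, 162, 181, 185, 182, 182, 181, 182]
172 188 [179, 183, 
[... 691 characters left out ...]
, 83, 65, 66, 65, 57, 35, 14, 6, 7, 7, 6, 7, 8, 5, 6, 6, 6, 4, 5, 10, 8, 6, 13, 47, 94, 114, 116, 114, 115, 112, 112, 112, 112]
182 242 [119, 120, 120, 122, 117, 95, 60, 31, 20, 16, 11, 10, 7, 3, 8, 7, 9, 10, 6, 6, 7, 9, 8, 6, 8, 15, 28, 49, 84, 107, 115, 116, 113, 114, 115, 112, 113, 113]
198 240 [122, 122, 122, 122, 121, 110, 90, 76, 74, 73, 68, 60, 49, 43, 35, 28, 24, 21, 19, 18, 16, 18, 18, 19, 20, 24, 31, 38, 43, 54, 62, 64, 62, 64, 84, 108, 118, 118, 117, 119, 117, 119, 117, 117, 118]
200 240 [122, 122, 125, 122, 121, 109, 83, 72, 73, 73, 75, 74, 74, 70, 67, 63, 60, 57, 54, 54, 52, 52, 53, 51, 55, 59, 60, 65, 65, 66, 64, 58, 48, 50, 81, 106, 116, 117, 117, 117, 117, 115, 116, 113, 114]
```

Run:
```python
from h import *
ca,cb=cam("scene"),cam("side")
I={n:cv2.cvtColor(cv2.imread(f"pics/{n}.png"),cv2.COLOR_BGR2GRAY).astype(float) for n in("scene0","scene1","side0","side1")}
def mid(n,y,xc,r,lvl):
    g=I[n][y]; o=[]
    for sg in(-1,1):
        x=int(xc+sg*(r+6))   # start outside on bright, walk in
        while not(g[x]>lvl>=g[x-sg]): x-=sg
        o.append(x-sg*(g[x]-lvl)/(g[x]-g[x-sg]))
    return o
def rep(tag,n,c,X,rows,r,lvl):
    p=proj(c,X)[0]; E=np.array([mid(n,y,p[0],r,lvl) for y in rows]); print(tag,n,"pred",p.round(1),"width",(E[:,1]-E[:,0]).round(1),"mid-pred",(E.mean(1)-p[0]).round(2))
rep("stand","scene0",ca,[.461,.2217,.016],range(183,194,2),20,145)
rep("stand","scene1",ca,[.461,.2217,.016],range(185,194,2),20,145)
rep("stand","side1",cb,[.461,.2217,.016],range(195,203,2),15,98)
rep("deck","scene0",ca,[.4768,.0132,.012],range(240,254,2),33,145)
rep("deck","side0",cb,[.4768,.0132,.012],range(230,242,2),26,75)
rep("knob","scene1",ca,[.4608,.2229,.067],range(165,172),16,105)
rep("knob","side1",cb,[.4608,.2229,.067],range(178,184),12,60)
print(proj(ca,[[.461,.2217,.016],[.463,.2217,.016],[.461,.2237,.016]]),proj(cb,[[.461,.2217,.016],[.463,.2217,.016]]))
```

```text
stand scene0 pred [211.5 186. ] width [34.7 36.6 38.3 39.  38.2 37.4] mid-pred [2.27 1.75 1.85 1.62 1.56 1.45]
stand scene1 pred [211.5 186. ] width [36.2 37.9 38.6 37.6 37.2] mid-pred [1.85 1.89 1.75 1.64 1.52]
stand side1 pred [259.7 195.3] width [27.  28.9 29.2 28.9] mid-pred [0.52 0.31 0.33 0.27]
deck scene0 pred [259.1 242.7] width [65.8 66.1 66.  66.1 65.8 64.8 63.8] mid-pred [0.53 0.58 0.53 0.45 0.52 0.45 0.61]
deck side0 pred [263.4 232.9] width [48.2 49.  49.7 49.8 49.7 49. ] mid-pred [-0.16 -0.4  -0.45 -0.34 -0.49 -0.7 ]
knob scene1 pred [209. 168.] width [30.5 31.3 31.8 31.7 31.5 31.4 30.4] mid-pred [ 0.38  0.23  0.2  -0.05 -0.16 -0.24 -0.35]
knob side1 pred [259.1 179.9] width [22.3 22.7 19.7 21.5 21.3 19. ] mid-pred [-0.23 -0.21  1.35  0.18 -0.44 -0.98]
[[211.53128495 186.0170311 ]
 [212.33794483 185.74670226]
 [211.19584231 185.53316812]] [[259.71434547 195.27774663]
 [260.37065996 195.26908621]]
```

Combining both views with their deck bias removed, the stand is near (0.4625, 0.2203). I'll shift there and lower in small steps with force checks.

Run:
```python
from h import *
go([.4625,.2203,.092],1.93)
```

```text
travel [-3.4 -0.5 20.1] turn [ 0.1  0.  -0.4]
```

Call:
step_arm(commands=[{"travel":[-0.0034,-0.0005,0.005],"turn":[0,0,0]},{"travel":[-0.0034,-0.0005,0.015],"turn":[0,0,0]},{"travel":[-0.0034,-0.0005,0.02],"turn":[0,0,0]},{"travel":[-0.0034,-0.0005,0.02],"turn":[0,0,0]}])

```text
time: 14.75
position: [0.4604, 0.2199, 0.0895]
tool_rot: [-1.795, -2.577, 0.002]
ft_force: [0.3, 0.5, -1.7]
grip_width: 0.277
grip_force: 24.8
```

Call:
step_arm(commands=[{"travel":[0,0,0.001],"turn":[0,0,0]},{"travel":[0,0,0.002],"turn":[0,0,0]},{"travel":[0,0,0.003],"turn":[0,0,0]},{"travel":[0,0,0.003],"turn":[0,0,0]}])

```text
time: 15.15
position: [0.4611, 0.2203, 0.0875]
tool_rot: [1.795, 2.578, -0.0]
ft_force: [-0.5, 0.1, -1.2]
grip_width: 0.273
grip_force: 24.8
```

Call:
step_arm(commands=[{"travel":[0,0,0.001],"turn":[0,0,0]},{"travel":[0,0,0.002],"turn":[0,0,0]},{"travel":[0,0,0.002],"turn":[0,0,0]}])

```text
time: 15.45
position: [0.4611, 0.2203, 0.0854]
tool_rot: [-1.795, -2.578, 0.0]
ft_force: [-0.1, -0.8, -1.5]
grip_width: 0.274
grip_force: 24.8
```

Call:
step_arm(commands=[{"travel":[-0.0003,0.001,0.001],"turn":[0,0,0]},{"travel":[-0.0003,0.001,0.002],"turn":[0,0,0]},{"travel":[-0.0003,0.001,0.003],"turn":[0,0,0]}])

```text
time: 15.75
position: [0.4622, 0.2203, 0.0825]
tool_rot: [-1.796, -2.578, 0.0]
ft_force: [0.7, 0.4, -1.5]
grip_width: 0.27
grip_force: 24.8
```

Call:
step_arm(commands=[{"travel":[0,0,0.001],"turn":[0,0,0]},{"travel":[0,0,0.002],"turn":[0,0,0]},{"travel":[0,0,0.002],"turn":[0,0,0]}])

```text
time: 16.05
position: [0.4621, 0.2203, 0.0804]
tool_rot: [-1.795, -2.578, 0.0]
ft_force: [-0.3, 0.5, -1.3]
grip_width: 0.272
grip_force: 24.8
```

Call:
step_arm(commands=[{"travel":[0,0,0.001],"turn":[0,0,0]},{"travel":[0,0,0.002],"turn":[0,0,0]},{"travel":[0,0,0.002],"turn":[0,0,0]}])

```text
time: 16.35
position: [0.4621, 0.2203, 0.0784]
tool_rot: [-1.795, -2.578, 0.0]
ft_force: [0.0, 0.7, -2.1]
grip_width: 0.277
grip_force: 24.8
```

Call:
step_arm(commands=[{"travel":[0,0,0.001],"turn":[0,0,0]},{"travel":[0,0,0.002],"turn":[0,0,0]},{"travel":[0,0,0.003],"turn":[0,0,0]},{"travel":[0,0,0.003],"turn":[0,0,0]}])

```text
time: 16.75
position: [0.4621, 0.2203, 0.0754]
tool_rot: [-1.795, -2.578, 0.0]
ft_force: [-0.6, -0.2, -1.2]
grip_width: 0.271
grip_force: 24.8
```

Call:
step_arm(commands=[{"travel":[0,0,0.001],"turn":[0,0,0]},{"travel":[0,0,0.002],"turn":[0,0,0]},{"travel":[0,0,0.002],"turn":[0,0,0]}])

```text
time: 17.05
position: [0.4621, 0.2203, 0.0734]
tool_rot: [-1.795, -2.578, 0.0]
ft_force: [-0.3, -0.4, -1.3]
grip_width: 0.273
grip_force: 24.8
```

Call:
step_arm(commands=[{"travel":[0,0,0.001],"turn":[0,0,0]},{"travel":[0,0,0.001],"turn":[0,0,0]}])

```text
time: 17.25
position: [0.4621, 0.2203, 0.0724]
tool_rot: [-1.795, -2.578, 0.0]
ft_force: [0.2, 0.2, -0.4]
grip_width: 0.276
grip_force: 24.8
```

Call:
step_arm(commands=[{"travel":[0,0,0.001],"turn":[0,0,0]},{"travel":[0,0,0.001],"turn":[0,0,0]}])

```text
time: 17.45
position: [0.4621, 0.2203, 0.0714]
tool_rot: [-1.795, -2.578, 0.0]
ft_force: [-0.1, -0.8, -1.7]
grip_width: 0.274
grip_force: 24.8
```

Call:
step_arm(commands=[{"travel":[0,0,0.001],"turn":[0,0,0]},{"travel":[0,0,0.001],"turn":[0,0,0]}])

```text
time: 17.65
position: [0.4622, 0.2204, 0.0708]
tool_rot: [1.795, 2.578, -0.0]
ft_force: [-1.4, -1.0, 2.1]
grip_width: 0.276
grip_force: 24.9
```

Call:
step_arm(commands=[{"travel":[0,0,0.0005],"turn":[0,0,0]},{"travel":[0,0,0.0005],"turn":[0,0,0]}])

```text
time: 17.85
position: [0.4622, 0.2203, 0.0708]
tool_rot: [1.795, 2.578, -0.001]
ft_force: [-2.6, -1.8, 5.8]
grip_width: 0.272
grip_force: 24.9
```

Run:
```python
from h import *
s=ctrl.get_state();print(s['ft_force'],s['torque'],s['position'])
for n in("scene","side"): cv2.imwrite(f"pics/{n}2.png",ctrl.get_image(n)[:,:,::-1])
a=cv2.imread("pics/scene2.png")[130:215,170:270];b=cv2.imread("pics/side2.png")[160:215,225:300]
cv2.imwrite("pics/crop3.png",np.hstack([cv2.resize(a,(412,350),interpolation=2),cv2.resize(b,(385,350),interpolation=2)]))
```

```text
[-2.63777179 -1.76147323  5.77742603] [-0.35778727  0.54117997  0.07107825] [0.46222196 0.22030584 0.07079625]
```

View pics/crop3.png

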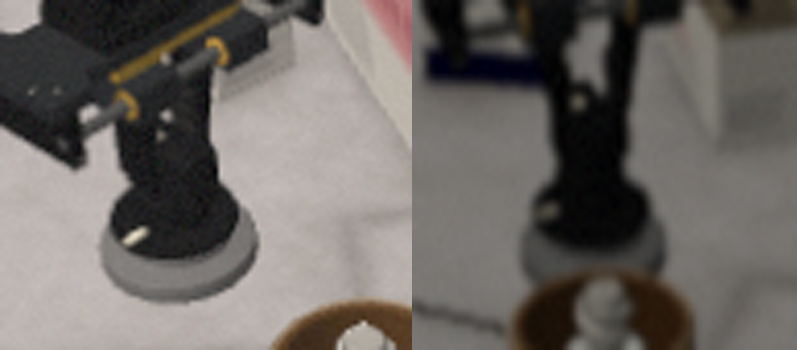

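The crops show the flange flat on the stand, which fits the solid contact at TCP z 0.0708 (underside about 0.024). Releasing.

Call:
step_arm(commands=[{"travel":[0,0,-0.0007],"turn":[0,0,0]},{"travel":[0,0,-0.0007],"turn":[0,0,0]}])

```text
time: 18.15
position: [0.4624, 0.2204, 0.0708]
tool_rot: [1.795, 2.578, 0.001]
ft_force: [-0.6, -0.1, 1.7]
grip_width: 0.281
grip_force: 24.9
```

Call:
step_arm(commands=[{"travel":[0,0,0],"turn":[0,0,0]},{"travel":[0,0,0],"turn":[0,0,0]},{"travel":[0,0,0],"turn":[0,0,0]},{"travel":[0,0,0],"turn":[0,0,0]},{"travel":[0,0,0],"turn":[0,0,0]}], gripper=0.7)

```text
time: 18.65
position: [0.4622, 0.2204, 0.0707]
tool_rot: [1.795, 2.578, -0.0]
ft_force: [-0.4, 0.1, -0.8]
grip_width: 0.636
grip_force: 0.0
```

Call:
step_arm(commands=[{"travel":[0,0,-0.02],"turn":[0,0,0]},{"travel":[0,0,-0.06],"turn":[0,0,0]},{"travel":[0,0,-0.11],"turn":[0,0,0]},{"travel":[-0.04,0,-0.12],"turn":[0,0,0]},{"travel":[-0.06,0,-0.12],"turn":[0,0,0]}])

```text
time: 19.15
position: [0.4856, 0.1623, 0.1937]
tool_rot: [1.794, 2.572, 0.004]
ft_force: [-0.4, -0.4, -1.0]
grip_width: 0.7
grip_force: 0.0
```

Run:
```python
from h import *
s=ctrl.get_state();print(s['ft_force'],s['position'])
w=ctrl.get_image("wrist")[:,:,::-1];a=ctrl.get_image("scene")[:,:,::-1]
cv2.imwrite("pics/fin.png",np.hstack([cv2.resize(w,(400,300)),cv2.resize(a[130:280,160:360],(400,300),interpolation=2)]))
```

```text
[-0.37812871 -0.40602344 -1.02309434] [0.48561024 0.1623     0.19371397]
```

View pics/fin.png

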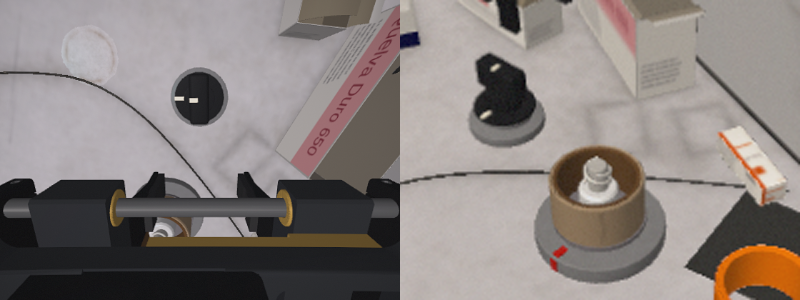

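The knob sits upright and flat on the stand (wrist half at (199,97), scene half at (507,100)). The roll is still on the unwinder and the gripper is clear, so I'm handing in.

```bash
python3 -c "
from bench import ctrl
print(ctrl.close_job())"
```

```text
the job is handed in; nothing more can be done
None
```

I turned the knob clockwise until its line met the red mark, lifted it off and set it down flat and upright on the parking stand. The tape roll is still on the unwinder, and I handed the job in at about 19 s; no verdict was returned.

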